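Put the setting-up kit away in the tooling drawer

ROBOT

A 6-joint arm with a two-finger parallel gripper is mounted at the origin on a cart in front of the work surface, level with it; the furniture and walls round the work are solid. World frame = base frame: x ahead of the robot, y to its left, z up, the work surface at z = 0. Lengths are in m, angles in rad, forces in N, time in s.
With the tool pointing down it reaches from about 0.25 to 0.725 m from the base axis. Payload 4 kg.
Tool frame: the origin (TCP) lies midway between the tips of the shut fingers; the grasp point (between the pads) lies 19 mm behind it; z points along the fingers, y is the line along which they close (so a half turn about z gives the same grasp; the last joint's range is limited). The gripper opens to 85 mm and grips with 20 to 120 N. Pads are 22 mm wide; open, the fingers measure 114 mm over their backs; the gripper's body (76 mm by 85 mm) begins 54 mm behind the grasp point. The pads swing forward as they close: fully open they stand 13 mm farther back than shut.
Start: joints at [1.173, 0.241, 0.005, 1.335, 0, 1.571], TCP at [0.194, 0.461, 0.231] pointing down, gripper open.
Joint ranges: [-2.72, 2.72], [-1.05, 1.87], [-1.09, 1.28], [-1.99, 2.15], [-1.42, 1.44], [-3.14, 3.14]. Speed limits (rad/s): [2.79, 2.79, 3.14, 3.14, 3.14, 3.14].

INTERFACE

Orientations are given as a 3x3 rotation matrix whose columns are the frame's x, y, z axes.
In Python, from plant import get_obs, camera, job_done gives the robot as it stands.
- The arm moves only by the tool carry_out, never from a script. Its argument "steps" is a list of rows, each a list of 3 entries, a list of its own where there are three numbers: the shift along the tool's x, y, z in mm, then the turn about the tool's z in degrees, then the opening in per cent of the stroke, from 0 (shut) to 100 (fully open). A call has 1 to 5 rows; each row is the pose to reach, as a shift and turn from the pose commanded when the call began, along the tool's axes at that moment; what a row does not reach only later rows make up. A row lasts 1/8 s, in which the tool goes at most 62.5 mm and 10.7 degrees, less where a joint would pass 70% of its speed; a pose out of reach is approached as far as the arm can. A call with a gripper value outside its range is refused whole. The fingers move at their own pace and stop on an object; the grip force is fixed at half the most. Time passes only in rows, so rows that repeat a pose let the fingers close. It gives the time, the measured TCP pose, the force, the opening and the grip force at its end, in the units of the state.
- get_obs(): the state, without advancing time (a new reading comes with each control period).
- camera(name): name is "scene" or "side" or "wrist"; returns a dict with "frame" (480x640x3 uint8, red, green, blue), "camera_matrix" (3x3 intrinsics, pixels), "R" (3x3) and "t" (3): a world point X has camera coordinates R X + t. Camera axes: x right, y down, z forward; pixel columns grow to the right and rows downward; lengths in m; the calibration is good to about 2 mm. A picture is of the moment at which its call begins. There is no depth.
- job_done(): hands the job in; it is judged then, once.
The state is a dict: "clock": time; "joint_positions": joint angles; "dq": joint speeds; "tau": joint torques, N m; "eef_pos": TCP position; "tool_rot": TCP orientation; "force": force on the tool from outside, world axes, zero at the start; "wrist_torque": the same for the moment, N m; "opening": finger opening in m; "finger_force": force on a finger pad.
Only numpy, scipy, OpenCV 4.12 (cv2) and the standard library are available. Lean on these libraries where they do the work, as an engineer would, in place of code of your own. Each camera call takes 0.05 s, during which the arm holds its last target. There are 200 camera calls.

TASK

Put the crimping kit away in the open tooling drawer. Take the stack apart (die, gauge block, carton) and set the die, the gauge block, the carton and the tub that stands beside the stack each into the drawer insert whose pocket fits it, right way up and flat on the pocket's floor. Once all four are in, push the drawer fully shut.

Things in the scene. Friction and masses are not known exactly. Their poses are not given: they have to be found in the camera images.
- die_mid (a point): Centre of the small steel crimping die, a block 24 mm (its x, 27 mm over a screw head) by 36 mm (its y) by 16 mm high with a V-groove in the top; at the start it lies on top of the gauge block. Grasp it across its x; only its upper 10 mm stand out of its pocket.
- gauge_mid (a point): Centre of the aluminium gauge block, a bar 32 mm (x) by 78 mm (y) by 22 mm high with five bores in its top; at the start it lies on the carton, under the die. Grasp it across its x.
- carton_mid (a point): Centre of the small card box of ferrules, 46 mm (x) by 70 mm (y) by 34 mm high; bottom of the stack, standing on the trolley in front of the machines. The stack is 72 mm high in all. Two machines 32 cm high stand behind it, their fronts at x = 0.53 m, the left side of the left one at y = -0.05 m: carry the parts round that corner. Grasp it across its x.
- tub_mid (a point): Centre of the round tub with a knurled screw lid, 46 mm high; the lid is 50 mm in diameter and 12 mm high, the body below 46 mm. It stands upright about 20 cm to one side of the stack. Any yaw will do.
- insert_die_floor (a point): Centre of the pocket floor of the insert for the die. All four inserts are loose grey plastic blocks, 88 mm (x) by 98 mm (y) by 20 mm high, that fill the drawer two by two with about 2 mm of play, in any order; the pocket is in the middle of the block's top. This one has the smallest pocket: 36 mm (x) by 45 mm (y), 6 mm deep. The x of a part goes along the x of its pocket (either way round); z points up.
- insert_gauge_floor (a point): Centre of the pocket floor of the insert for the gauge block: long narrow pocket 41 mm (x) by 87 mm (y), 8 mm deep, with a dark rubber liner like the others.
- insert_carton_floor (a point): Centre of the pocket floor of the insert for the carton: wide rectangular pocket 55 mm (x) by 79 mm (y), 10 mm deep.
- insert_tub_floor (a point): Centre of the pocket floor of the insert for the tub: round pocket 59 mm in diameter, 12 mm deep.
- drawer (a joint): Slide of the drawer into the low grey steel chest (88 mm high, 212 mm wide): 0 = fully open as at the start, 0.204 m = fully shut. It runs along the chest's depth, away from the robot, stays where it is left and takes about 2 N plus 12 N per m/s to push. Drawer sides reach 38 mm above the trolley top, the blue front panel 79 mm, the chest 93 mm (with pliers and a pen lying on it).
- drawer_pull (a point): Middle of the outer side of the bar handle on the drawer's front, 46 mm above the trolley top; the bar is 12 mm thick and 100 mm long and stands 32 mm off the blue front panel. The point's x axis is the direction in which the drawer shuts (level, away from the robot); push here. An air hose in a 40 mm high clip stands at the trolley edge, 45 mm or more to the right of this point.
Not all that is in view belongs to the job. Of the things that look like the part that bears gauge_mid, the largest one is meant. Leave any orange look-alike of the part that bears carton_mid alone.

How it is judged:
On the way:
1. all four parts lie flat on the floor of their own pockets, the drawer still open (horizontal distance between die_mid and insert_die_floor below 0.01 m and z of die_mid in the frame of insert_die_floor below 0.011 m and angle between each of die_mid, gauge_mid, carton_mid, tub_mid's own z axis and vertical below 0.1 rad and horizontal distance between gauge_mid and insert_gauge_floor below 0.01 m and z of gauge_mid in the frame of insert_gauge_floor below 0.014 m and horizontal distance between carton_mid and insert_carton_floor below 0.01 m and z of carton_mid in the frame of insert_carton_floor below 0.02 m and horizontal distance between tub_mid and insert_tub_floor below 0.01 m and z of tub_mid in the frame of insert_tub_floor below 0.026 m and value of joint drawer below 0.1 m), for 0.2 s.
At the end, for the whole second after the job is handed in: The die, gauge block, carton and tub each lie upright (within 0.1 rad) in their own insert, within 10 mm of the pocket's centre and no more than 3 mm above its floor; the drawer is at rest and shut to within 7 mm (horizontal distance between die_mid and insert_die_floor below 0.01 m and z of die_mid in the frame of insert_die_floor below 0.011 m and angle between each of die_mid, gauge_mid, carton_mid, tub_mid's own z axis and vertical below 0.1 rad and horizontal distance between gauge_mid and insert_gauge_floor below 0.01 m and z of gauge_mid in the frame of insert_gauge_floor below 0.014 m and horizontal distance between carton_mid and insert_carton_floor below 0.01 m and z of carton_mid in the frame of insert_carton_floor below 0.02 m and horizontal distance between tub_mid and insert_tub_floor below 0.01 m and z of tub_mid in the frame of insert_tub_floor below 0.026 m and value of joint drawer above 0.197 m and velocity of joint drawer between -0.01 and 0.01 m/s); the robot touches nothing.
It also fails if it takes over 141 s, if anything falls off the work surface, if the arm or the gripper's body presses on something with over 40 N, if the wrist force passes 120 N, or if a joint passes its speed limit or range.

## Working session

There is one attempt and no reset: what is moved stays moved. The work goes in short steps, Python scripts to look and compute and a tool call to move; the robot and the scene stay as the last step left them, time stands still between calls to the robot, and variables do not carry over. Pictures are saved under pics/ and viewed, at most 14 in all, crops included, and the job is handed in when it is done.

Besides the shell and the picture viewer there is one more tool, called after "Emit:" by a JSON object that holds its "op" and its "data", one argument or row to a line. carry_out: Moves the arm, as the interface text tells. Its arguments: {"type":"object","properties":{"steps":{"type":"array","items":{"type":"array"}}},"required":["steps"]}

```bash
mkdir -p pics; ls
cat > h.py <<'E'
import numpy as np, cv2
from plant import get_obs, camera
def snap(name,fn):
    c=camera(name); cv2.imwrite('pics/'+fn+'.png',c['frame'][:,:,::-1])
    np.savez('pics/'+fn+'.npz',K=c['camera_matrix'],R=c['R'],t=c['t']); return c
def px2w(fn,u,v,z):
    d=np.load('pics/'+fn+'.npz'); R,t=d['R'],d['t']
    r=R.T@np.linalg.solve(d['K'],[u,v,1.]); o=-R.T@t
    return o+r*(z-o[2])/r[2]
def w2px(fn,X):
    d=np.load('pics/'+fn+'.npz'); p=d['K']@(d['R']@np.array(X)+d['t']); return p[:2]/p[2]
def crop(fn,x,y,w,h,s,out):
    i=cv2.imread('pics/'+fn+'.png')[y:y+h,x:x+w]; cv2.imwrite('pics/'+out+'.png',cv2.resize(i,None,fx=s,fy=s,interpolation=cv2.INTER_CUBIC))
E
python3 - <<'E'
from h import *
for n in('scene','side','wrist'):
    c=snap(n,n+'0'); print(n,-c['R'].T@c['t'],c['R'][2])
o=get_obs();print(o['eef_pos'],o['tool_rot'],o['clock'])
E
```

```text
pics
scene [-0.11768359 -0.75901598  0.60636941] [ 0.57234569  0.6724669  -0.46926398]
side [-0.09383444 -0.95705048  0.78195522] [ 0.44573463  0.72376975 -0.5267618 ]
wrist [0.11808472 0.49182058 0.3723333 ] [ 0.29703806 -0.12644859 -0.9464561 ]
[0.19350944 0.46053504 0.23059482] [[-9.21908788e-01  3.87406467e-01 -6.45547422e-04]
 [ 3.87407004e-01  9.21907559e-01 -1.50512013e-03]
 [ 1.20417783e-05 -1.63767306e-03 -9.99998659e-01]] 0.15
```

View pics/scene0.png

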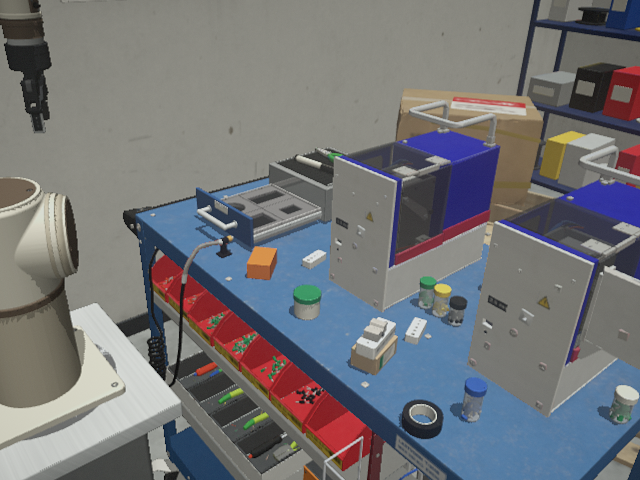

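View pics/side0.png

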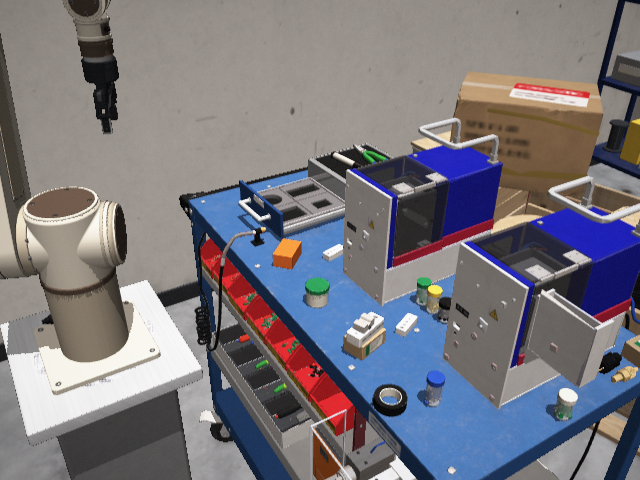

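The stack (die on gauge block on tan carton) is at scene (374,340), with the tub (green lid) at (307,300). The drawer is at (275,205) and its pull at (215,217). Gauge look-alikes are the bars at (416,330), (314,259) and the one in the stack at (377,337). The stack one is the largest and fits the description. The orange box at (262,263) is to be left alone. I'll confirm in an enlarged crop.

Run:
```python
from h import *
a=cv2.imread('pics/scene0.png')
s=cv2.resize(a[275:385,285:435],(800,587),interpolation=cv2.INTER_CUBIC);cv2.imwrite('pics/c1.png',s)
b=cv2.imread('pics/side0.png')
s=cv2.resize(b[145:245,230:380],(800,533),interpolation=cv2.INTER_CUBIC);cv2.imwrite('pics/c2.png',s)
print('tub',px2w('scene0',307,293,.046),px2w('side0',317,285,.046))
print('pull',px2w('scene0',214,217,.046),px2w('side0',254,210,.046))
print('stack',px2w('scene0',377,328,.072),px2w('side0',366,322,.072))
```

```text
tub [ 0.42503782 -0.10625414  0.046     ] [ 0.42867598 -0.10437967  0.046     ]
pull [0.45189864 0.25000401 0.046     ] [0.45689891 0.24473989 0.046     ]
stack [ 0.42421334 -0.2762924   0.072     ] [ 0.42807608 -0.27713136  0.072     ]
```

View pics/c1.png

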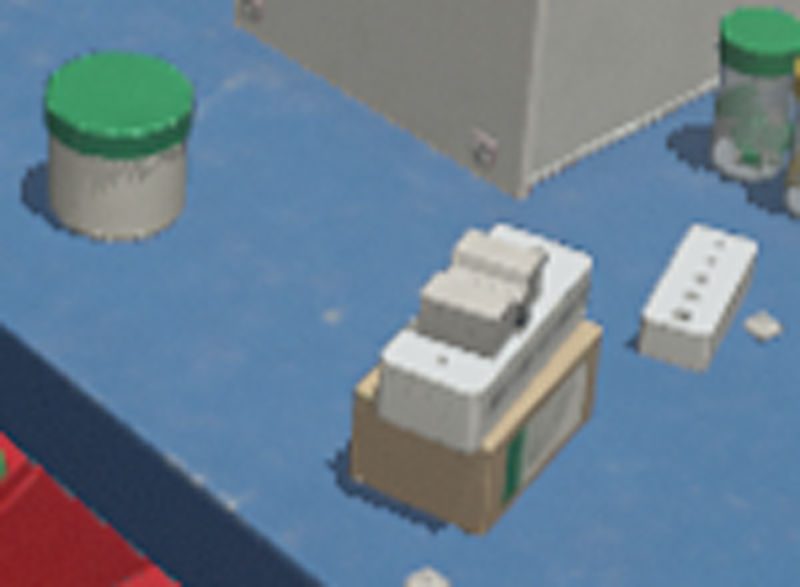

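View pics/c2.png

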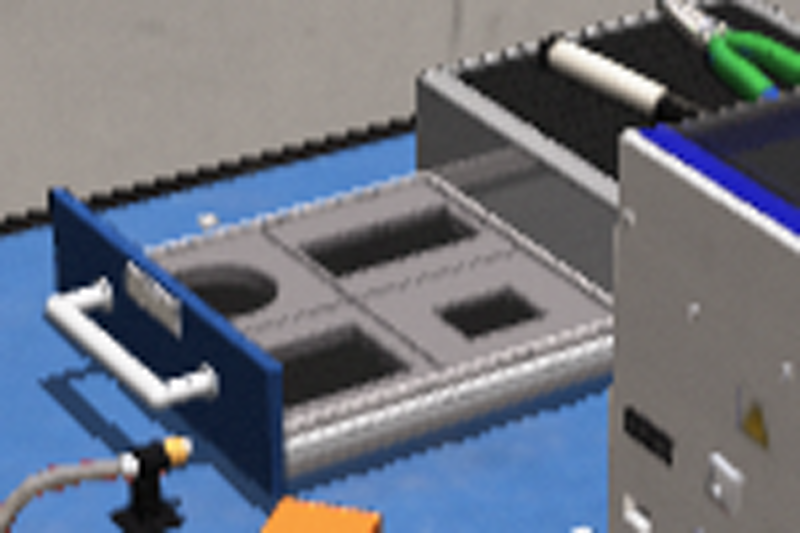

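The crop confirms it: the stack's gauge bar is larger than the loose one (crop (700,300)). The die lies on it and the tan carton is below. The drawer layout is round near-left, carton near-right, gauge far-left, die far-right. I'll go above the drawer for a close look.

```bash
cat >> h.py <<'E'
def go(x,y,z,yaw=0):
    "shift in mm in the tool axes + turn deg; yaw = world angle of tool y (deg)"
    o=get_obs(); R=np.array(o['tool_rot']); s=R.T@(np.array([x,y,z])-o['eef_pos'])*1000
    cy=np.degrees(np.arctan2(R[1,1],R[0,1])); print('shift',s.round(1),'turn',round((cy-yaw+180)%360-180,1),'clock',o['clock'])
E
python3 - <<'E'
from h import *
go(.52,.25,.30,0)
E
```

```text
shift [-382.6  -67.7  -69.3] turn 67.2 clock 0.15
```

Emit:
{"op": "carry_out", "data": {
  "steps": [
    [[-57,-10,-10],10,100],
    [[-114,-20,-20],20,100],
    [[-171,-30,-30],30,100],
    [[-228,-40,-40],40,100],
    [[-285,-50,-50],50,100]
  ]
}}

```text
clock: 0.78
eef_pos: [0.4384, 0.3032, 0.2814]
tool_rot: [[-0.29, 0.957, -0.0], [0.957, 0.29, 0.0], [0.0, -0.0, -1.0]]
force: [0.7, 0.7, 0.4]
opening: 0.0853
finger_force: 0.0
```

Run:
```python
from h import *
go(.52,.25,.30,0)
```

```text
shift [-74.6  62.7 -18.6] turn 16.9 clock 0.775
```

Emit:
{"op": "carry_out", "data": {
  "steps": [
    [[-37,31,-10],8,100],
    [[-75,63,-19],17,100],
    [[-75,63,-19],17,100],
    [[-75,63,-19],17,100]
  ]
}}

```text
clock: 1.27
eef_pos: [0.519, 0.2513, 0.2996]
tool_rot: [[-0.004, 1.0, -0.002], [1.0, 0.004, -0.0], [-0.0, -0.002, -1.0]]
force: [0.5, 0.1, 0.3]
opening: 0.0854
finger_force: 0.0
```

Run:
```python
from h import *
c=snap('wrist','w1'); print(get_obs()['eef_pos'],-c['R'].T@c['t'])
```

```text
[0.51857774 0.25176661 0.29976361] [0.52018105 0.33347372 0.4413834 ]
```

View pics/w1.png

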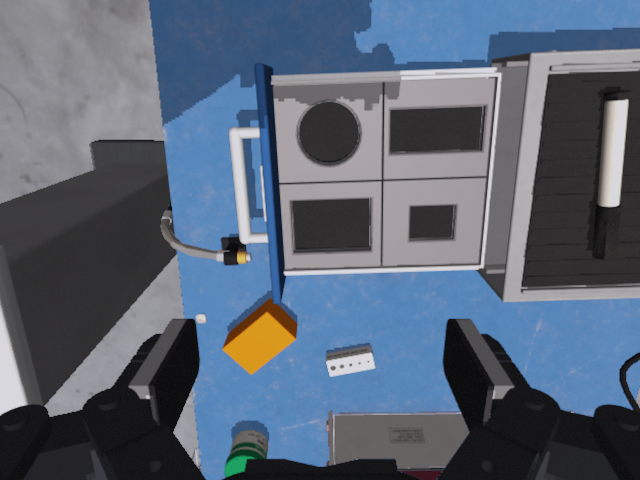

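The wrist view shows the drawer: round pocket (329,131), gauge pocket (438,130), carton pocket (332,224), die pocket (432,223). The pockets' long sides run along the drawer's slide, roughly world x, so parts go in with tool y along world y.

Run:
```python
from h import *
d=np.load('pics/w1.npz');print(d['K'])
for z in (.022,.028,.034):
    P=lambda u,v:px2w('w1',u,v,z)
    c=[P(329,131),P(438.5,129.5),P(331.5,224),P(432,223.5)]
    print(z,[x[:2].round(4).tolist() for x in c], 'pitch',np.linalg.norm(c[1]-c[0]),np.linalg.norm(c[3]-c[2]),np.linalg.norm(c[2]-c[0]),np.linalg.norm(c[3]-c[1]),'dia',np.linalg.norm(P(298,131)-P(361,131)),'yaw',np.degrees(np.arctan2(*(P(488,177)-P(280,182))[[1,0]])))
a=cv2.imread('pics/w1.png');cv2.imwrite('pics/c3.png',cv2.resize(a[50:310,220:540],None,fx=2.3,fy=2.3,interpolation=cv2.INTER_CUBIC))
```

```text
[[431.51092849   0.         320.82502286]
 [  0.         431.51092849 234.08792271]
 [  0.           0.           1.        ]]
0.022 [[0.5274, 0.2938], [0.6312, 0.2956], [0.5309, 0.2013], [0.6332, 0.2023]] pitch 0.10381064853850895 0.10229749209536437 0.09261599709421842 0.09339592447838545 dia 0.05981604866422169 yaw 1.6493270120526011
0.028 [[0.5273, 0.2944], [0.6296, 0.2962], [0.5307, 0.2031], [0.6316, 0.2041]] pitch 0.10232545886571476 0.10083395072507409 0.09129096614261197 0.09205973532564256 dia 0.058960277324824915 yaw 1.6493270120526076
0.034 [[0.5272, 0.2949], [0.628, 0.2967], [0.5306, 0.205], [0.63, 0.206]] pitch 0.10084026919292066 0.09937040935478382 0.0899659351910055 0.09072354617289968 dia 0.058104505985428094 yaw 1.6493270120525996
```

View pics/c3.png

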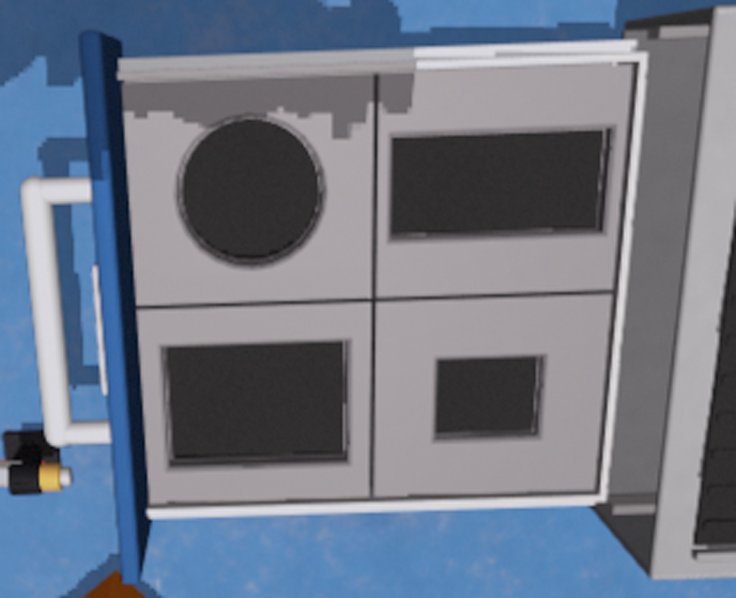

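The insert tops fit z≈0.034 (pitches 99–101 and 90 mm). Targets are tub (.5275,.2937), gauge (.6265,.296), carton (.5305,.204), die (.6305,.207), with the drawer at yaw about 1.8°. Next I go round the corner to above the stack.

Run:
```python
from h import *
print(np.round(get_obs()['joint_positions'],3))
go(.39,.08,.28,90); go(.40,-.277,.22,90)
```

```text
[0.452 0.386 0.383 1.57  0.    2.018]
shift [-171.1 -129.4   20. ] turn -89.7 clock 1.325
shift [-528.2 -121.1   80.1] turn -89.7 clock 1.325
```

Emit:
{"op": "carry_out", "data": {
  "steps": [
    [[-35,-52,4],-10,100],
    [[-75,-98,10],-20,100],
    [[-125,-130,15],-30,100],
    [[-185,-130,20],-40,100],
    [[-245,-130,25],-50,100]
  ]
}}

```text
clock: 1.95
eef_pos: [0.3897, 0.0243, 0.277]
tool_rot: [[-0.742, 0.67, 0.001], [0.67, 0.742, 0.0], [-0.001, 0.001, -1.0]]
force: [0.9, -0.2, -0.5]
opening: 0.0852
finger_force: 0.0
```

Run:
```python
from h import *
go(.40,-.277,.22,90)
```

```text
shift [-209.6 -216.7   57. ] turn -42.1 clock 1.95
```

Emit:
{"op": "carry_out", "data": {
  "steps": [
    [[-42,-43,11],-10,100],
    [[-84,-87,23],-20,100],
    [[-126,-130,34],-30,100],
    [[-168,-173,46],-40,100],
    [[-210,-217,57],-42,100]
  ]
}}

```text
clock: 2.58
eef_pos: [0.3984, -0.2401, 0.2269]
tool_rot: [[-1.0, 0.003, 0.001], [0.003, 1.0, 0.0], [-0.001, 0.0, -1.0]]
force: [1.3, 0.7, 0.7]
opening: 0.0855
finger_force: 0.0
```

Emit:
{"op": "carry_out", "data": {
  "steps": [
    [[0,0,0],0,100],
    [[0,0,0],0,100]
  ]
}}

```text
clock: 2.82
eef_pos: [0.398, -0.2389, 0.2267]
tool_rot: [[-1.0, 0.01, -0.001], [0.01, 1.0, 0.001], [0.001, 0.001, -1.0]]
force: [-0.1, 0.3, 0.6]
opening: 0.0849
finger_force: 0.0
```

Run:
```python
from h import *
c=snap('wrist','w2'); print(get_obs()['eef_pos'],-c['R'].T@c['t'])
```

```text
[ 0.39831472 -0.23853094  0.22699011] [ 0.31613565 -0.23926805  0.36858635]
```

View pics/w2.png

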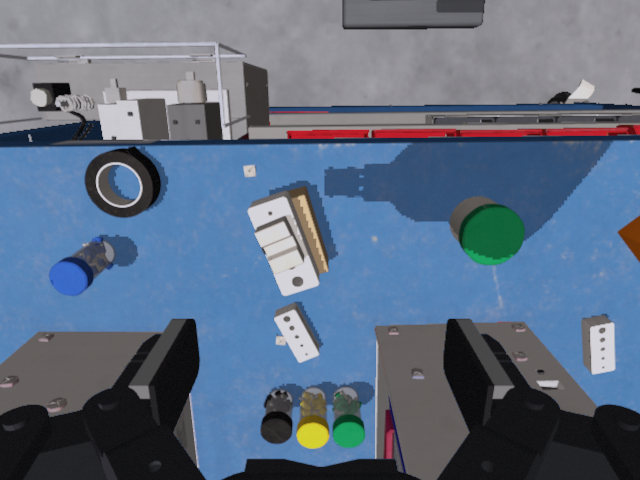

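The wrist view shows the stack at (284,243), turned about 20°, the small loose bar at (297,333) and the tub lid at (492,234). I'll crop the stack for corners.

Run:
```python
from h import *
crop('w2',230,175,115,135,4.4,'c4')
```

```text
(no output)
```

View pics/c4.png

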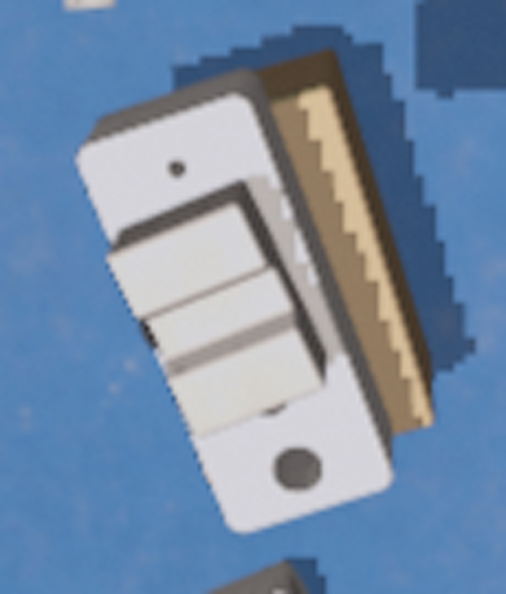

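Run:
```python
from h import *
def q(name,cs,z):
    P=[px2w('w2',230+u/4.4,175+v/4.4,z)[:2] for u,v in cs]; m=np.mean(P,0)
    l=(P[3]-P[0]+P[2]-P[1])/2; s=(P[1]-P[0]+P[2]-P[3])/2
    print(name,m.round(4),'long',np.linalg.norm(l).round(4),np.degrees(np.arctan2(l[1],l[0])).round(1),'short',np.linalg.norm(s).round(4),np.degrees(np.arctan2(s[1],s[0])).round(1)); return m
m=q('die',[(108,257),(240,203),(325,382),(200,437)],.072)
q('gauge',[(78,155),(250,92),(393,482),(238,533)],.056)
e=[px2w('w2',230+u/4.4,175+v/4.4,.034)[:2] for u,v in[(328,85),(433,425)]];print('carton edge',e, np.degrees(np.arctan2(*(e[1]-e[0])[::-1])))
print('tub',px2w('w2',492,234,.046))
go(m[0],m[1],.10,115); go(m[0],m[1],.0625,115)
```

```text
die [ 0.4276 -0.2702] long 0.0348 22.7 short 0.0238 113.5
gauge [ 0.4338 -0.2678] long 0.0762 18.3 short 0.0309 109.6
carton edge [array([ 0.39652791, -0.25256234]), array([ 0.4635283 , -0.23390848])] 15.55795982483339
tub [ 0.42729273 -0.1047109   0.046     ]
shift [-29.6 -31.5 127. ] turn -25.5 clock 2.875
shift [-29.6 -31.5 164.5] turn -25.5 clock 2.875
```

Emit:
{"op": "carry_out", "data": {
  "steps": [
    [[-15,-15,45],-10,60],
    [[-30,-31,90],-20,60],
    [[-30,-31,140],-24,60],
    [[-30,-31,155],-24,60],
    [[-30,-31,155],-24,60]
  ]
}}

```text
clock: 3.5
eef_pos: [0.428, -0.27, 0.072]
tool_rot: [[-0.917, -0.398, -0.001], [-0.398, 0.917, 0.001], [0.001, 0.001, -1.0]]
force: [0.6, 0.2, 0.9]
opening: 0.051
finger_force: 0.0
```

Run:
```python
from h import *
go(.4276,-.2702,.0625,113.3)
```

```text
shift [0.5 0.  9.5] turn 0.1 clock 3.5
```

Emit:
{"op": "carry_out", "data": {
  "steps": [
    [[0,0,10],0,60],
    [[0,0,10],0,0],
    [[0,0,10],0,0],
    [[0,0,10],0,0],
    [[0,0,10],0,0]
  ]
}}

```text
clock: 4.12
eef_pos: [0.4287, -0.272, 0.0631]
tool_rot: [[-0.918, -0.397, 0.002], [-0.397, 0.918, -0.001], [-0.001, -0.002, -1.0]]
force: [-0.8, 1.4, 6.9]
opening: 0.0224
finger_force: 59.6
```

Emit:
{"op": "carry_out", "data": {
  "steps": [
    [[0,0,0],0,0],
    [[0,0,-5],0,0],
    [[0,0,-20],0,0],
    [[0,0,-60],0,0],
    [[0,0,-100],0,0]
  ]
}}

```text
clock: 4.75
eef_pos: [0.4277, -0.2714, 0.1633]
tool_rot: [[-0.918, -0.397, -0.001], [-0.397, 0.918, 0.0], [0.0, 0.0, -1.0]]
force: [1.6, -1.1, -0.8]
opening: 0.0219
finger_force: 59.1
```

Run:
```python
from h import *
snap('wrist','w3');crop('w3',100,120,440,330,1.5,'c5');go(.39,.0,.22,92);go(.50,.207,.22,92)
```

```text
shift [-71.4 266.5 -52.4] turn 21.4 clock 4.8
shift [-254.5  412.9  -52.5] turn 21.4 clock 4.8
```

View pics/c5.png

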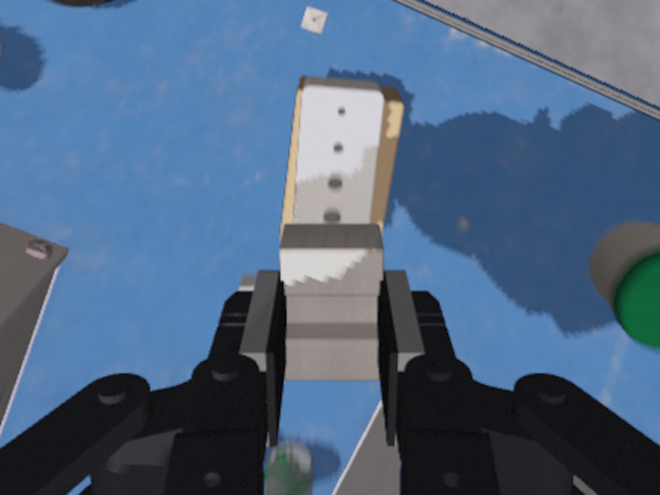

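The die is held squarely between the pads; its top face spans crop rows 248–380. I'll compute its offset from the TCP, then carry.

Run:
```python
from h import *
P=lambda u,v:px2w('w3',100+u/1.5,120+v/1.5,.1725)
a,b=P(331,248),P(331,380);print(np.linalg.norm(a-b))
o=get_obs();R=np.array(o['tool_rot']);print('die rel TCP in tool',(R.T@((a+b)/2-o['eef_pos'])*1000).round(1))
```

```text
0.03537461408413892
die rel TCP in tool [ 3.1  1.3 -3.1]
```

Emit:
{"op": "carry_out", "data": {
  "steps": [
    [[-14,50,-12],4,0],
    [[-28,105,-24],8,0],
    [[-42,160,-36],12,0],
    [[-57,213,-50],16,0],
    [[-71,266,-60],21,0]
  ]
}}

```text
clock: 5.42
eef_pos: [0.3875, 0.0024, 0.2233]
tool_rot: [[-0.999, -0.038, 0.002], [-0.038, 0.999, 0.0], [-0.002, 0.0, -1.0]]
force: [1.2, 0.4, -1.8]
opening: 0.0216
finger_force: 59.2
```

Run:
```python
from h import *
go(.63,.207,.19,92)
```

```text
shift [-250.   195.2   33.9] turn 0.2 clock 5.425
```

Emit:
{"op": "carry_out", "data": {
  "steps": [
    [[-40,45,0],0,0],
    [[-80,90,5],0,0],
    [[-130,130,15],0,0],
    [[-180,165,25],0,0],
    [[-230,190,34],0,0]
  ]
}}

```text
clock: 6.05
eef_pos: [0.6108, 0.2022, 0.1881]
tool_rot: [[-0.999, -0.043, 0.001], [-0.043, 0.999, 0.0], [-0.001, 0.0, -1.0]]
force: [0.5, 0.0, -0.8]
opening: 0.0221
finger_force: 59.3
```

Run:
```python
from h import *
go(.6335,.206,.09,91.8)
```

```text
shift [-22.7   2.8  98.1] turn 0.7 clock 6.05
```

Emit:
{"op": "carry_out", "data": {
  "steps": [
    [[-23,3,30],1,0],
    [[-23,3,80],1,0],
    [[-23,3,125],1,0],
    [[-23,3,143],1,0],
    [[-23,3,143],1,0]
  ]
}}

```text
clock: 6.68
eef_pos: [0.6317, 0.2039, 0.0441]
tool_rot: [[-1.0, -0.024, -0.002], [-0.024, 1.0, -0.001], [0.002, -0.001, -1.0]]
force: [0.1, -0.9, -0.1]
opening: 0.0218
finger_force: 59.3
```

Emit:
{"op": "carry_out", "data": {
  "steps": [
    [[0,0,2],0,0],
    [[0,0,4],0,0],
    [[0,0,6],0,0],
    [[0,0,6],0,0]
  ]
}}

```text
clock: 7.18
eef_pos: [0.6325, 0.2042, 0.0392]
tool_rot: [[-1.0, -0.024, 0.0], [-0.024, 1.0, 0.0], [-0.0, 0.0, -1.0]]
force: [-0.5, -0.5, -1.3]
opening: 0.022
finger_force: 59.3
```

Emit:
{"op": "carry_out", "data": {
  "steps": [
    [[0,0,1],0,0],
    [[0,0,2],0,0],
    [[0,0,3],0,0],
    [[0,0,3],0,0]
  ]
}}

```text
clock: 7.68
eef_pos: [0.6323, 0.2041, 0.0356]
tool_rot: [[-1.0, -0.024, -0.0], [-0.024, 1.0, -0.0], [0.0, -0.0, -1.0]]
force: [-0.1, 0.1, -0.8]
opening: 0.0221
finger_force: 59.3
```

Emit:
{"op": "carry_out", "data": {
  "steps": [
    [[-1,1,1],0,0],
    [[-1,1,2],0,0],
    [[-1,1,3],0,0],
    [[-1,1,3],0,0]
  ]
}}

```text
clock: 8.18
eef_pos: [0.6347, 0.2049, 0.0351]
tool_rot: [[-1.0, -0.024, 0.004], [-0.024, 1.0, -0.0], [-0.004, -0.0, -1.0]]
force: [-1.4, -2.9, 6.8]
opening: 0.0221
finger_force: 60.3
```

Emit:
{"op": "carry_out", "data": {
  "steps": [
    [[0,0,1],0,0],
    [[0,0,2],0,0],
    [[0,0,2],0,0]
  ]
}}

```text
clock: 8.55
eef_pos: [0.6362, 0.205, 0.0351]
tool_rot: [[-1.0, -0.023, 0.007], [-0.023, 1.0, 0.0], [-0.007, 0.0, -1.0]]
force: [-1.3, -3.3, 13.5]
opening: 0.0224
finger_force: 60.9
```

Emit:
{"op": "carry_out", "data": {
  "steps": [
    [[0,0,-1],0,45],
    [[0,0,-1],0,45],
    [[0,0,-1],0,45],
    [[0,0,-30],0,45],
    [[0,0,-90],0,45]
  ]
}}

```text
clock: 9.18
eef_pos: [0.6305, 0.2045, 0.1171]
tool_rot: [[-1.0, -0.024, -0.009], [-0.024, 1.0, -0.003], [0.009, -0.002, -1.0]]
force: [0.5, -0.4, 1.1]
opening: 0.0383
finger_force: 0.0
```

Run:
```python
from h import *
snap('wrist','w4');crop('w4',60,80,520,390,1.5,'c6');go(.4338,-.2678,.18,109);go(.39,.0,.22,100)
```

```text
shift [ 213.4 -469.   -53.7] turn -17.6 clock 9.225
shift [ 250.3 -200.1  -93.2] turn -8.6 clock 9.225
```

View pics/c6.png

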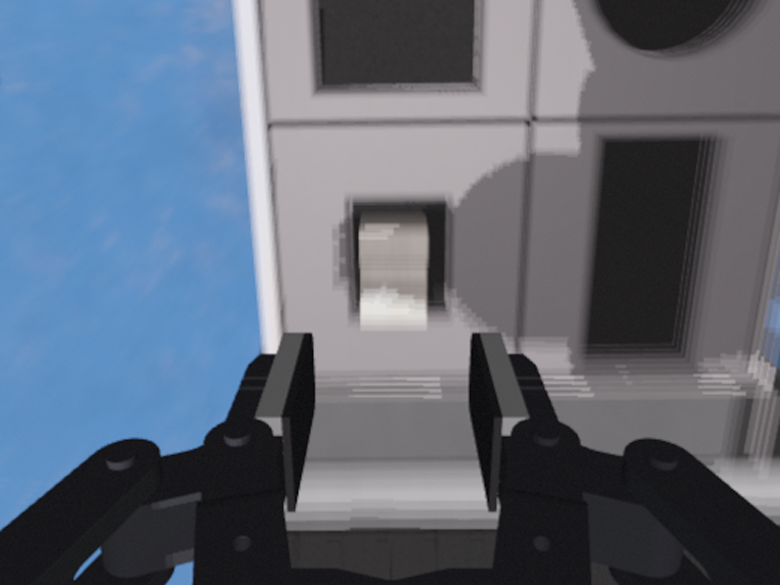

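The die is over its pocket, dark gap at the near side (crop row 205) and its far end at row 330 near the pocket's far edge. The frame is motion-blurred, so I'll settle and re-shoot.

Emit:
{"op": "carry_out", "data": {
  "steps": [
    [[60,0,0],0,45],
    [[60,0,0],0,45],
    [[60,0,0],0,45],
    [[60,0,0],0,45]
  ]
}}

```text
clock: 9.72
eef_pos: [0.5753, 0.2043, 0.1215]
tool_rot: [[-1.0, -0.024, 0.003], [-0.024, 1.0, 0.001], [-0.003, 0.001, -1.0]]
force: [0.5, 1.4, 0.0]
opening: 0.0386
finger_force: 0.0
```

Run:
```python
from h import *
snap('wrist','w5');i=cv2.imread('pics/w5.png');print(get_obs()['eef_pos'])
# where pocket is expected
u=w2px('w5',[.6305,.207,.034]);print(u)
x,y=int(u[0])-80,int(u[1])-60
print(x,y);crop('w5',x,y,160,120,5,'c7')
```

```text
[0.57526037 0.20421719 0.12136829]
[324.67130093 325.8075596 ]
244 265
```

View pics/c7.png

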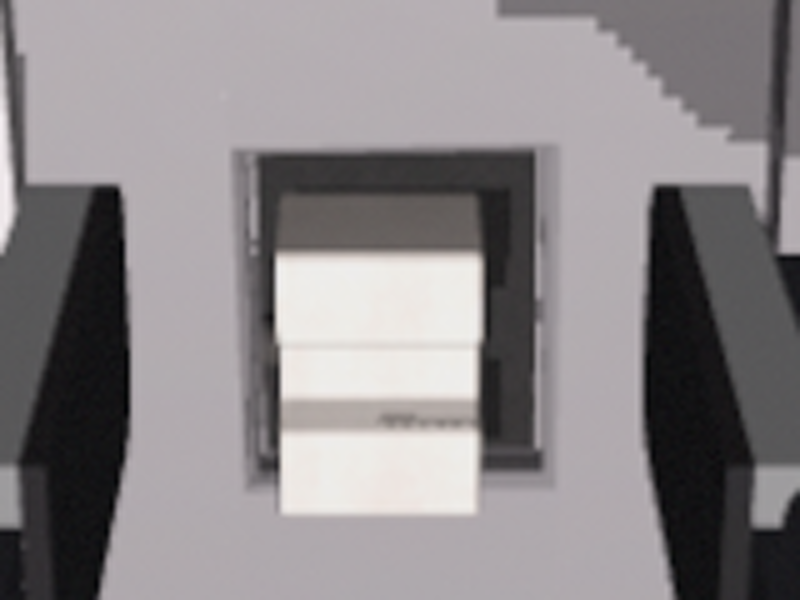

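Run:
```python
from h import *
P=lambda u,v,z:px2w('w5',244+u/5,265+v/5,z)
F=lambda X:((w2px('w5',X)-[244,265])*5).round(0)
for fl in(.026,.028,.030):
    n=P(380,193,fl); print(fl,n.round(4),'topnear',F(n+[0,0,.016]),'topfar',F(n+[.036,0.0015,.016]),'width',P(485,250,fl+.016)-P(275,250,fl+.016))
    c=n+[.018,0,0];c[1]=P(380,250,fl+.016)[1];print('die centre',c)
for z in(.030,.034):
  cs=[P(u,v,z) for u,v in[(233,148),(558,146),(555,488),(246,488)]]; print('pocket',np.mean(cs,0),cs[1]-cs[0],cs[3]-cs[0])
```

```text
0.026 [0.6198 0.2039 0.026 ] topnear [380. 259.] topfar [385. 521.] width [-0.00057014  0.02432096  0.        ]
die centre [0.63778658 0.20389519 0.026     ]
0.028 [0.6187 0.2039 0.028 ] topnear [380. 259.] topfar [385. 524.] width [-0.00056498  0.02410093  0.        ]
die centre [0.63671664 0.20386971 0.028     ]
0.03 [0.6176 0.2039 0.03  ] topnear [380. 260.] topfar [385. 527.] width [-0.00055982  0.0238809   0.        ]
die centre [0.6356467  0.20384424 0.03      ]
pocket [0.63552393 0.20652102 0.03      ] [-0.00118362  0.03899123  0.        ] [0.04806856 0.00171751 0.        ]
pocket [0.63307724 0.20642762 0.034     ] [-0.00116331  0.03832205  0.        ] [ 4.72435965e-02  1.68802888e-03 -2.77555756e-17]
```

The die is flat in its pocket, about 4 mm off centre, which is within the limit. Back to the stack.

Run:
```python
from h import *
go(.39,.05,.22,100);go(.40,-.26,.2,109)
```

```text
shift [ 188.6 -149.7  -99.2] turn -8.6 clock 9.775
shift [ 186.1 -459.9  -79.5] turn -17.6 clock 9.775
```

Emit:
{"op": "carry_out", "data": {
  "steps": [
    [[20,0,-50],0,60],
    [[60,-40,-90],-2,60],
    [[105,-80,-99],-4,60],
    [[150,-120,-99],-6,60],
    [[188,-165,-95],-8,60]
  ]
}}

```text
clock: 10.4
eef_pos: [0.3898, 0.0333, 0.217]
tool_rot: [[-0.986, -0.165, 0.004], [-0.165, 0.986, 0.0], [-0.004, -0.001, -1.0]]
force: [1.2, -1.6, -0.0]
opening: 0.0511
finger_force: 0.0
```

Emit:
{"op": "carry_out", "data": {
  "steps": [
    [[0,-62,4],-2,60],
    [[0,-124,8],-4,60],
    [[0,-186,12],-6,60],
    [[0,-248,16],-9,60],
    [[0,-300,16],-9,60]
  ]
}}

```text
clock: 11.02
eef_pos: [0.4394, -0.2651, 0.2]
tool_rot: [[-0.949, -0.314, 0.002], [-0.314, 0.949, -0.001], [-0.001, -0.001, -1.0]]
force: [1.4, -0.6, 0.1]
opening: 0.0511
finger_force: 0.0
```

Emit:
{"op": "carry_out", "data": {
  "steps": [
    [[0,0,0],0,60],
    [[0,0,0],0,60],
    [[0,0,0],0,60]
  ]
}}

```text
clock: 11.4
eef_pos: [0.4385, -0.2608, 0.2001]
tool_rot: [[-0.949, -0.317, 0.0], [-0.317, 0.949, 0.0], [-0.0, 0.0, -1.0]]
force: [-0.7, -0.5, -0.7]
opening: 0.0512
finger_force: 0.0
```

```bash
cat >> h.py <<'E'
def rect(fn,lo,hi,near,z,win=60,dbg=None):
    "min-area rect of the HSV-range blob nearest to world point near, mapped to height z"
    i=cv2.imread('pics/'+fn+'.png'); m=cv2.inRange(cv2.cvtColor(i,cv2.COLOR_BGR2HSV),lo,hi)
    m=cv2.morphologyEx(m,cv2.MORPH_OPEN,np.ones((3,3))); u=w2px(fn,near)
    cs,_=cv2.findContours(m,cv2.RETR_EXTERNAL,cv2.CHAIN_APPROX_NONE)
    c=max((c for c in cs if cv2.contourArea(c)>300),key=lambda c:cv2.pointPolygonTest(c,(float(u[0]),float(u[1])),True))
    r=cv2.minAreaRect(c); P=np.array([px2w(fn,*p,z)[:2] for p in cv2.boxPoints(r)])
    a,b=P[1]-P[0],P[2]-P[1]
    for s in(a,b): print('side',np.linalg.norm(s).round(4),'yaw',(np.degrees(np.arctan2(s[1],s[0]))%180).round(1))
    print('px',np.round(r[0],1),'area ratio',cv2.contourArea(c)/r[1][0]/r[1][1],'centre',P.mean(0).round(4)); return P.mean(0)
E
python3 - <<'E'
from h import *
snap('wrist','w6');print(get_obs()['eef_pos'])
P=rect('w6',(0,0,190),(180,30,255),[.434,-.268,.056],.056)
go(P[0],P[1],.0435,109)
E
```

```text
[ 0.43854331 -0.26063004  0.20014109]
side 0.0301 yaw 108.5
side 0.076 yaw 19.1
px [313. 201.] area ratio 0.7679146537842191 centre [ 0.4339 -0.2693]
shift [  7.2  -6.8 156.6] turn -0.5 clock 11.45
```

Emit:
{"op": "carry_out", "data": {
  "steps": [
    [[4,-3,50],0,60],
    [[7,-7,100],0,60],
    [[7,-7,145],0,60],
    [[7,-7,156],0,60],
    [[7,-7,156],0,60]
  ]
}}

```text
clock: 12.08
eef_pos: [0.4342, -0.27, 0.0443]
tool_rot: [[-0.949, -0.316, -0.0], [-0.316, 0.949, 0.0], [0.0, 0.0, -1.0]]
force: [0.7, -0.7, 0.2]
opening: 0.0513
finger_force: 0.0
```

Emit:
{"op": "carry_out", "data": {
  "steps": [
    [[0,0,0],0,60],
    [[0,0,0],0,0],
    [[0,0,0],0,0],
    [[0,0,0],0,0],
    [[0,0,0],0,0]
  ]
}}

```text
clock: 12.7
eef_pos: [0.435, -0.2706, 0.0459]
tool_rot: [[-0.949, -0.316, 0.003], [-0.316, 0.949, -0.001], [-0.003, -0.001, -1.0]]
force: [-1.2, 3.3, 6.7]
opening: 0.0304
finger_force: 59.7
```

Emit:
{"op": "carry_out", "data": {
  "steps": [
    [[0,0,-5],0,0],
    [[0,0,-20],0,0],
    [[0,0,-60],0,0],
    [[0,0,-120],0,0],
    [[0,0,-170],0,0]
  ]
}}

```text
clock: 13.32
eef_pos: [0.4339, -0.2708, 0.2168]
tool_rot: [[-0.949, -0.315, 0.001], [-0.315, 0.949, -0.001], [-0.001, -0.002, -1.0]]
force: [0.1, -0.5, -3.3]
opening: 0.0303
finger_force: 60.2
```

Run:
```python
from h import *
snap('wrist','w7');o=get_obs();print(o['eef_pos'])
P=rect('w7',(0,0,190),(180,30,255),o['eef_pos']+[0,0,.0125],o['eef_pos'][2]+.0125)
R=np.array(o['tool_rot']);print((R.T@(np.r_[P,0]-o['eef_pos'])*1000).round(1))
rect('w7',(8,60,90),(25,170,255),[.43,-.268,.034],.034)
crop('w7',100,120,440,330,1.5,'c8')
go(.39,.03,.22,95)
```

```text
[ 0.43682292 -0.27260682  0.22415153]
side 0.0189 yaw 108.4
side 0.0184 yaw 18.9
px [306. 398.] area ratio 0.5371347402597403 centre [ 0.4539 -0.2709]
[-14.8  -1.4 224.3]
side 0.0407 yaw 14.9
side 0.0451 yaw 105.8
px [330.  184.2] area ratio 0.5394635712409087 centre [ 0.4215 -0.2692]
shift [-50.9 302.    1.4] turn 13.4 clock 13.375
```

View pics/c8.png

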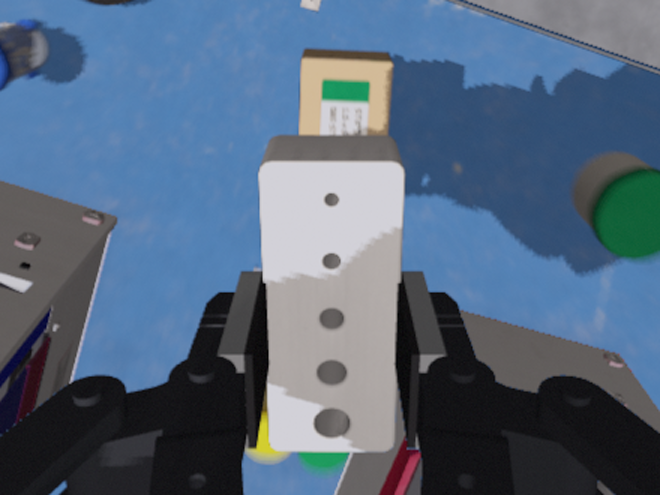

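The gauge block is held squarely; its top face spans crop (260–404, 162–452). I'll work out its offset along the tool x.

Run:
```python
from h import *
o=get_obs();R=np.array(o['tool_rot']);e=np.array([.4350,-.2715,.221])
for zz in(.009,.0115):
  P=lambda u,v:px2w('w7',100+u/1.5,120+v/1.5,.221+zz)
  a,b=P(332,162),P(332,452);print(np.linalg.norm(a-b),'rel',(R.T@((a+b)/2-e)*1000).round(1),(R.T@((a+b)/2-o['eef_pos'])*1000).round(1))
```

```text
0.0752448034499803 rel [ 3.6 -0.3 -9. ] [ 5.   1.4 -5.9]
0.07378202910228554 rel [  5.1  -0.3 -11.5] [ 6.6  1.4 -8.4]
```

Emit:
{"op": "carry_out", "data": {
  "steps": [
    [[-10,50,0],3,0],
    [[-20,110,0],6,0],
    [[-30,170,0],9,0],
    [[-41,230,0],12,0],
    [[-51,290,0],15,0]
  ]
}}

```text
clock: 14.0
eef_pos: [0.3904, 0.0223, 0.2146]
tool_rot: [[-0.998, -0.056, 0.002], [-0.056, 0.998, 0.0], [-0.002, 0.0, -1.0]]
force: [1.0, 0.6, -2.3]
opening: 0.03
finger_force: 60.4
```

Run:
```python
from h import *
go(.628,.296,.19,91.8)
```

```text
shift [-252.6  259.8   25. ] turn 1.4 clock 14.0
```

Emit:
{"op": "carry_out", "data": {
  "steps": [
    [[-45,50,0],0,0],
    [[-90,105,5],0,0],
    [[-140,155,15],0,0],
    [[-190,205,25],1,0],
    [[-240,255,34],1,0]
  ]
}}

```text
clock: 14.62
eef_pos: [0.5902, 0.2613, 0.1852]
tool_rot: [[-0.999, -0.042, 0.001], [-0.042, 0.999, -0.0], [-0.001, -0.0, -1.0]]
force: [1.2, -0.1, -2.3]
opening: 0.0303
finger_force: 60.5
```

Emit:
{"op": "carry_out", "data": {
  "steps": [
    [[-12,5,40],0,0],
    [[-12,5,80],0,0],
    [[-12,5,100],0,0],
    [[-12,5,100],0,0],
    [[-12,5,100],0,0]
  ]
}}

```text
clock: 15.25
eef_pos: [0.6017, 0.2654, 0.0864]
tool_rot: [[-0.999, -0.041, 0.002], [-0.041, 0.999, 0.001], [-0.002, 0.001, -1.0]]
force: [-0.4, -1.4, -2.2]
opening: 0.0303
finger_force: 60.5
```

Run:
```python
from h import *
import time
snap('wrist','w8');o=get_obs();print(o['eef_pos'],o['force']);go(.630,.296,.06,91.8)
g=cv2.cvtColor(cv2.imread('pics/w8.png'),cv2.COLOR_BGR2GRAY)
u=w2px('w8',o['eef_pos']);print(u)
print(g[150:430:3,318:326].mean(1).round().astype(int).tolist())
for v in(200,240,330):print(v,g[v,220:420:3].tolist())
```

```text
[0.60201965 0.26560992 0.08700232] [ 0.08320467 -0.44641669 -2.36378567]
shift [-29.1  29.2  27.1] turn 0.6 clock 15.3
[324.15125084 321.11104197]
[181, 181, 181, 180, 180, 180, 180, 180, 180, 180, 180, 179, 161, 117, 117, 117, 117, 116, 116, 117, 111, 110, 112, 114, 114, 115, 227, 232, 232, 232, 232, 232, 232, 156, 120, 135, 232, 232, 232, 232, 232, 232, 226, 224, 223, 218, 160, 111, 112, 115, 182, 194, 193, 192, 191, 190, 190, 189, 181, 111, 112, 112, 112, 166, 191, 190, 190, 189, 189, 188, 133, 114, 114, 114, 113, 132, 196, 198, 225, 229, 232, 115, 114, 116, 116, 116, 117, 183, 232, 232, 214, 118, 118, 118]
200 [57, 58, 58, 56, 58, 57, 57, 58, 58, 58, 58, 118, 169, 176, 176, 176, 177, 177, 176, 177, 175, 176, 176, 61, 166, 177, 177, 177, 177, 170, 166, 117, 116, 117, 118, 116, 117, 116, 117, 117, 116, 117, 116, 116, 117, 117, 117, 117, 116, 117, 117, 116, 117, 117, 116, 116, 116, 116, 116, 117, 115, 116, 116, 116, 116, 116, 116]
240 [173, 172, 174, 172, 173, 173, 174, 174, 174, 174, 174, 174, 175, 175, 175, 156, 162, 161, 232, 232, 232, 232, 232, 232, 232, 232, 232, 232, 232, 232, 232, 232, 232, 232, 232, 232, 232, 232, 232, 232, 232, 232, 232, 232, 232, 232, 232, 232, 232, 232, 53, 31, 32, 35, 33, 34, 34, 33, 33, 32, 34, 33, 32, 33, 31, 35, 33]
330 [230, 75, 77, 30, 35, 43, 40, 39, 52, 51, 54, 84, 84, 85, 84, 84, 49, 23, 19, 20, 189, 191, 191, 191, 190, 190, 189, 191, 190, 190, 190, 126, 108, 114, 112, 109, 107, 187, 189, 190, 191, 190, 192, 193, 193, 193, 193, 194, 132, 15, 20, 19, 84, 84, 84, 83, 85, 41, 41, 42, 40, 39, 39, 56, 53, 142, 70]
```

Run:
```python
from h import *
e=np.array([.6019,.2655,.0867])
for z in(.006,.0095,.0115):
  a,b=px2w('w8',321.5,227.5,e[2]+z),px2w('w8',321.5,420.5,e[2]+z);print(z,np.linalg.norm(a-b),((a+b)/2-e)*1000)
```

```text
0.006 0.07909876108438196 [ 1.26710484 -0.84155341  6.        ]
0.0095 0.07705465319894254 [-0.89508865 -0.94103091  9.5       ]
0.0115 0.07588659155011993 [-2.13062779 -0.9978752  11.5       ]
```

Emit:
{"op": "carry_out", "data": {
  "steps": [
    [[-15,15,0],0,0],
    [[-28,30,10],0,0],
    [[-28,30,27],1,0],
    [[-28,30,27],1,0],
    [[-28,30,27],1,0]
  ]
}}

```text
clock: 15.92
eef_pos: [0.6272, 0.2957, 0.0583]
tool_rot: [[-1.0, -0.024, -0.0], [-0.024, 1.0, -0.0], [0.0, -0.0, -1.0]]
force: [-0.4, 0.0, -3.1]
opening: 0.0299
finger_force: 60.5
```

Emit:
{"op": "carry_out", "data": {
  "steps": [
    [[0,0,4],0,0],
    [[0,0,8],0,0],
    [[0,0,12],0,0],
    [[0,0,12],0,0]
  ]
}}

```text
clock: 16.42
eef_pos: [0.6271, 0.2961, 0.0453]
tool_rot: [[-1.0, -0.024, -0.001], [-0.024, 1.0, -0.001], [0.001, -0.001, -1.0]]
force: [0.2, -0.5, -2.8]
opening: 0.0303
finger_force: 60.5
```

Run:
```python
from h import *
go(.6295,.2965,.04,91.8);print(get_obs()['force'])
```

```text
shift [-2.4  0.3  5.3] turn -0.4 clock 16.425
[ 0.24826167 -0.5180262  -2.80148497]
```

Emit:
{"op": "carry_out", "data": {
  "steps": [
    [[-2,0,0],0,0],
    [[-2,0,2],0,0],
    [[-2,0,4],0,0],
    [[-2,0,4],0,0]
  ]
}}

```text
clock: 16.92
eef_pos: [0.6293, 0.2963, 0.0416]
tool_rot: [[-1.0, -0.024, -0.001], [-0.024, 1.0, -0.0], [0.001, -0.0, -1.0]]
force: [-0.7, 0.3, -3.1]
opening: 0.0301
finger_force: 60.5
```

Emit:
{"op": "carry_out", "data": {
  "steps": [
    [[0,0,1],0,0],
    [[0,0,2],0,0],
    [[0,0,3],0,0],
    [[0,0,3],0,0]
  ]
}}

```text
clock: 17.42
eef_pos: [0.6295, 0.2964, 0.0389]
tool_rot: [[-1.0, -0.024, -0.0], [-0.024, 1.0, -0.0], [0.0, -0.0, -1.0]]
force: [-0.7, 0.5, -4.2]
opening: 0.0297
finger_force: 60.5
```

Emit:
{"op": "carry_out", "data": {
  "steps": [
    [[0,0,1],0,0],
    [[0,0,2],0,0],
    [[0,0,2],0,0]
  ]
}}

```text
clock: 17.8
eef_pos: [0.6298, 0.2965, 0.038]
tool_rot: [[-1.0, -0.024, 0.001], [-0.024, 1.0, 0.0], [-0.001, 0.0, -1.0]]
force: [-2.0, -1.6, 4.1]
opening: 0.0302
finger_force: 61.2
```

Contact came at the expected depth and level. Release, then go for the carton.

Emit:
{"op": "carry_out", "data": {
  "steps": [
    [[0,0,-1],0,55],
    [[0,0,-1],0,55],
    [[0,0,-1],0,55],
    [[0,0,-30],0,55],
    [[0,0,-90],0,55]
  ]
}}

```text
clock: 18.42
eef_pos: [0.6273, 0.2953, 0.1237]
tool_rot: [[-1.0, -0.024, -0.008], [-0.024, 1.0, -0.004], [0.008, -0.003, -1.0]]
force: [0.6, 0.8, -0.6]
opening: 0.0469
finger_force: 0.0
```

Run:
```python
from h import *
go(.39,.05,.22,100)
```

```text
shift [ 243.8 -239.8  -93.6] turn -8.6 clock 18.425
```

Emit:
{"op": "carry_out", "data": {
  "steps": [
    [[40,-30,-50],0,80],
    [[90,-75,-90],0,100],
    [[140,-120,-94],0,100],
    [[190,-165,-94],-4,100],
    [[243,-210,-94],-8,100]
  ]
}}

```text
clock: 19.05
eef_pos: [0.4186, 0.1049, 0.221]
tool_rot: [[-0.986, -0.165, 0.002], [-0.165, 0.986, 0.0], [-0.002, -0.0, -1.0]]
force: [0.6, -1.2, -0.2]
opening: 0.0851
finger_force: 0.0
```

Emit:
{"op": "carry_out", "data": {
  "steps": [
    [[0,-62,4],-2,100],
    [[0,-124,8],-4,100],
    [[0,-186,12],-6,100],
    [[0,-248,16],-8,100],
    [[0,-310,16],-8,100]
  ]
}}

```text
clock: 19.68
eef_pos: [0.4703, -0.2018, 0.2044]
tool_rot: [[-0.954, -0.299, 0.001], [-0.299, 0.954, 0.0], [-0.001, -0.0, -1.0]]
force: [1.0, 0.3, 0.2]
opening: 0.0857
finger_force: 0.0
```

Emit:
{"op": "carry_out", "data": {
  "steps": [
    [[0,0,0],0,100],
    [[0,0,0],0,100],
    [[0,0,0],0,100]
  ]
}}

```text
clock: 20.05
eef_pos: [0.4701, -0.1985, 0.2045]
tool_rot: [[-0.954, -0.3, -0.0], [-0.3, 0.954, 0.0], [0.0, 0.0, -1.0]]
force: [0.2, 0.0, 0.7]
opening: 0.0852
finger_force: 0.0
```

Run:
```python
from h import *
snap('wrist','w9');o=get_obs();print(o['eef_pos'])
i=cv2.imread('pics/w9.png');u=w2px('w9',[.432,-.268,.034]);print(u)
x,y=int(u[0])-75,int(u[1])-70
b=i[y:y+140,x:x+150].astype(int); blue=(b[:,:,0]>b[:,:,2]+15)
m=(~blue).astype(np.uint8); n,l,s,c=cv2.connectedComponentsWithStats(m); print([(k,s[k].tolist()) for k in range(1,n) if s[k][4]>200], x,y)
crop('w9',x,y,150,140,4.2,'c9')
```

```text
[ 0.47024061 -0.19842109  0.20459828]
[244.77283636 124.52913406]
[(1, [44, 25, 71, 102, 6296])] 169 54
```

View pics/c9.png

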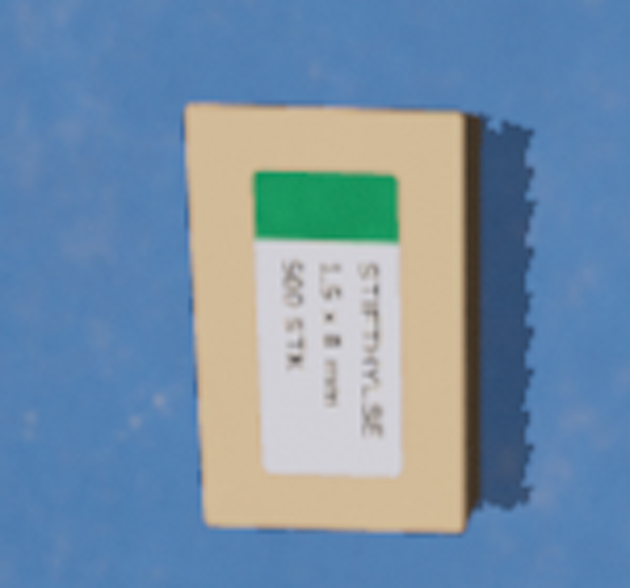

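The carton's top-face corners are at crop (187,103), (463,112), (467,530), (205,525).

Run:
```python
from h import *
P=[px2w('w9',169+u/4.2,54+v/4.2,.034)[:2] for u,v in[(187,103),(463,112),(467,530),(205,525)]]
m=np.mean(P,0);l=P[3]-P[0]+P[2]-P[1];s=P[1]-P[0]+P[2]-P[3]
for q in(l,s):print(np.linalg.norm(q)/2,np.degrees(np.arctan2(q[1],q[0])))
print(m);go(m[0],m[1],.10,105.5);go(m[0],m[1],.013,105.5)
```

```text
0.06906070962805581 15.889701692672494
0.04520814040517476 106.0583824887532
[ 0.4359679  -0.26481804]
shift [ 52.7 -53.  104.6] turn 2.0 clock 20.1
shift [ 52.7 -53.  191.6] turn 2.0 clock 20.1
```

Emit:
{"op": "carry_out", "data": {
  "steps": [
    [[18,-18,30],1,100],
    [[36,-36,60],2,100],
    [[53,-53,95],2,100],
    [[53,-53,140],2,100],
    [[53,-53,175],2,100]
  ]
}}

```text
clock: 20.72
eef_pos: [0.4353, -0.265, 0.0282]
tool_rot: [[-0.964, -0.267, -0.0], [-0.267, 0.964, 0.0], [0.0, 0.0, -1.0]]
force: [-0.5, 0.0, -0.4]
opening: 0.0854
finger_force: 0.0
```

Emit:
{"op": "carry_out", "data": {
  "steps": [
    [[0,0,8],0,100],
    [[0,0,16],0,100],
    [[0,0,16],0,100],
    [[0,0,16],0,0],
    [[0,0,16],0,0]
  ]
}}

```text
clock: 21.35
eef_pos: [0.4361, -0.2666, 0.0143]
tool_rot: [[-0.964, -0.265, 0.002], [-0.265, 0.964, -0.001], [-0.001, -0.001, -1.0]]
force: [0.5, 1.0, 0.0]
opening: 0.0516
finger_force: 0.0
```

Emit:
{"op": "carry_out", "data": {
  "steps": [
    [[0,0,0],0,0],
    [[0,0,0],0,0],
    [[0,0,0],0,0],
    [[0,0,-10],0,0],
    [[0,0,-40],0,0]
  ]
}}

```text
clock: 21.98
eef_pos: [0.4336, -0.2651, 0.0523]
tool_rot: [[-0.964, -0.265, -0.004], [-0.265, 0.964, 0.003], [0.004, 0.004, -1.0]]
force: [0.1, 1.2, -1.3]
opening: 0.0447
finger_force: 62.7
```

Run:
```python
from h import *
go(.39,-.02,.2,92)
```

```text
shift [ -22.4  248.5 -146.8] turn 13.4 clock 21.975
```

Emit:
{"op": "carry_out", "data": {
  "steps": [
    [[0,20,-58],0,0],
    [[-2,75,-110],3,0],
    [[-8,135,-147],7,0],
    [[-15,195,-147],10,0],
    [[-22,248,-147],13,0]
  ]
}}

```text
clock: 22.6
eef_pos: [0.3919, -0.0271, 0.2015]
tool_rot: [[-0.999, -0.038, 0.003], [-0.038, 0.999, -0.0], [-0.003, -0.0, -1.0]]
force: [1.0, 0.4, -1.1]
opening: 0.0447
finger_force: 62.7
```

Run:
```python
from h import *
go(.5315,.204,.15,91.8)
```

```text
shift [-148.2  225.5   51.9] turn 0.4 clock 22.6
```

Emit:
{"op": "carry_out", "data": {
  "steps": [
    [[-30,50,0],0,0],
    [[-60,100,0],0,0],
    [[-95,150,10],0,0],
    [[-125,195,30],0,0],
    [[-148,225,52],0,0]
  ]
}}

```text
clock: 23.22
eef_pos: [0.5313, 0.2048, 0.1477]
tool_rot: [[-0.999, -0.043, 0.001], [-0.043, 0.999, 0.0], [-0.001, 0.0, -1.0]]
force: [0.3, 0.5, -2.0]
opening: 0.0445
finger_force: 62.7
```

Emit:
{"op": "carry_out", "data": {
  "steps": [
    [[0,0,0],0,0],
    [[0,0,0],0,0],
    [[0,0,0],0,0]
  ]
}}

```text
clock: 23.6
eef_pos: [0.5304, 0.2016, 0.1492]
tool_rot: [[-0.999, -0.04, 0.001], [-0.04, 0.999, 0.0], [-0.001, 0.0, -1.0]]
force: [0.4, 0.1, -1.1]
opening: 0.0444
finger_force: 62.7
```

Run:
```python
from h import *
go(.532,.204,.06,91.8);o=get_obs()
snap('wrist','w10'); g=cv2.cvtColor(cv2.imread('pics/w10.png'),cv2.COLOR_BGR2GRAY);print(o['eef_pos'])
d=np.diff(g[:,300:345].mean(1)); print([(k,int(d[k])) for k in range(150,450) if abs(d[k])>12])
for z in(.0185,.0215):
    print(z,w2px('w10',o['eef_pos']+[-.035,0,z]),w2px('w10',o['eef_pos']+[.035,0,z]))
```

```text
shift [-1.6  2.4 89.2] turn 0.5 clock 23.6
[0.5304298  0.20155958 0.14918933]
[(160, 30), (161, 42), (162, 16), (164, -19), (165, -24), (166, -40), (167, -33), (219, 20), (220, 18), (250, 36), (251, 44), (252, 21), (281, -22), (282, -40), (312, 28), (313, 39), (314, 25), (315, 12), (322, -18), (332, -18), (357, -16), (359, 20), (362, -16), (365, 14), (411, -14), (412, -15), (431, -21), (432, -48), (433, -15)]
0.0185 [329.05049077 249.63493626] [319.93009598 432.13548206]
0.0215 [329.23513981 253.22505229] [319.91653032 438.60433343]
```

Emit:
{"op": "carry_out", "data": {
  "steps": [
    [[-2,3,30],0,0],
    [[-2,3,65],0,0],
    [[-2,3,95],0,0],
    [[-2,3,101],0,0],
    [[-2,3,101],0,0]
  ]
}}

```text
clock: 24.28
eef_pos: [0.5328, 0.2053, 0.0481]
tool_rot: [[-0.999, -0.041, 0.001], [-0.041, 0.999, 0.0], [-0.001, 0.0, -1.0]]
force: [-0.5, -0.9, -0.5]
opening: 0.0445
finger_force: 62.7
```

Emit:
{"op": "carry_out", "data": {
  "steps": [
    [[0,0,3],0,0],
    [[0,0,6],0,0],
    [[0,0,8],0,0],
    [[0,0,8],0,0]
  ]
}}

```text
clock: 24.78
eef_pos: [0.5323, 0.2056, 0.0391]
tool_rot: [[-0.999, -0.042, -0.0], [-0.042, 0.999, -0.0], [0.0, -0.0, -1.0]]
force: [-0.2, -0.2, -1.5]
opening: 0.0449
finger_force: 62.7
```

Emit:
{"op": "carry_out", "data": {
  "steps": [
    [[0,0,1],0,0],
    [[0,0,2],0,0],
    [[0,0,3],0,0],
    [[0,0,3],0,0]
  ]
}}

```text
clock: 25.28
eef_pos: [0.534, 0.2057, 0.0385]
tool_rot: [[-0.999, -0.041, 0.004], [-0.041, 0.999, 0.0], [-0.004, 0.0, -1.0]]
force: [-1.8, -1.3, 9.9]
opening: 0.0448
finger_force: 64.0
```

Emit:
{"op": "carry_out", "data": {
  "steps": [
    [[0,0,-2],0,68],
    [[0,0,-2],0,68],
    [[0,0,-2],0,68],
    [[0,0,-30],0,68],
    [[0,0,-90],0,68]
  ]
}}

```text
clock: 25.9
eef_pos: [0.5298, 0.2046, 0.1235]
tool_rot: [[-0.999, -0.042, -0.008], [-0.042, 0.999, -0.003], [0.008, -0.003, -1.0]]
force: [1.9, 0.1, 0.5]
opening: 0.0582
finger_force: 0.0
```

Emit:
{"op": "carry_out", "data": {
  "steps": [
    [[0,0,-60],0,80],
    [[50,-40,-60],0,100],
    [[90,-85,-60],0,100],
    [[125,-130,-50],0,100],
    [[140,-190,-40],0,100]
  ]
}}

```text
clock: 26.52
eef_pos: [0.3987, 0.0093, 0.166]
tool_rot: [[-0.999, -0.044, 0.0], [-0.044, 0.999, 0.0], [-0.0, -0.0, -1.0]]
force: [0.5, -1.3, 0.3]
opening: 0.0856
finger_force: 0.0
```

Run:
```python
from h import *
go(.427,-.105,.18,92)
```

```text
shift [ -23.3 -115.5  -14. ] turn 0.5 clock 26.525
```

Emit:
{"op": "carry_out", "data": {
  "steps": [
    [[-8,-40,-14],0,100],
    [[-16,-80,-14],0,100],
    [[-23,-115,-14],0,100],
    [[-23,-115,-14],0,100],
    [[-23,-115,-14],0,100]
  ]
}}

```text
clock: 27.15
eef_pos: [0.4277, -0.1035, 0.1798]
tool_rot: [[-0.999, -0.041, -0.001], [-0.041, 0.999, 0.001], [0.001, 0.001, -1.0]]
force: [-0.9, 0.4, -1.1]
opening: 0.0857
finger_force: 0.0
```

Emit:
{"op": "carry_out", "data": {
  "steps": [
    [[0,0,0],0,100],
    [[0,0,0],0,100]
  ]
}}

```text
clock: 27.4
eef_pos: [0.428, -0.103, 0.1802]
tool_rot: [[-0.999, -0.043, -0.0], [-0.043, 0.999, 0.0], [0.0, 0.0, -1.0]]
force: [1.0, -0.1, 0.3]
opening: 0.0853
finger_force: 0.0
```

Run:
```python
from h import *
snap('wrist','w11');print(get_obs()['eef_pos'])
i=cv2.imread('pics/w11.png');m=cv2.inRange(cv2.cvtColor(i,cv2.COLOR_BGR2HSV),(60,120,50),(90,255,255))
n,l,s,c=cv2.connectedComponentsWithStats(m)
for k in range(1,n):
    if s[k][4]>300: print(s[k],c[k].round(1),px2w('w11',s[k][0]+s[k][2]/2,s[k][1]+s[k][3]/2,.044))
go(.427,-.105,.02,92)
```

```text
[ 0.42812548 -0.10315878  0.1802159 ]
[ 286  181   73   72 4166] [322.3 216.5] [ 0.42874365 -0.10295024  0.044     ]
shift [  1.2  -1.8 160.2] turn 0.5 clock 27.45
```

Emit:
{"op": "carry_out", "data": {
  "steps": [
    [[-1,0,50],0,100],
    [[-1,0,100],0,100],
    [[-1,0,140],0,100],
    [[-1,0,160],0,100],
    [[-1,0,160],0,100]
  ]
}}

```text
clock: 28.08
eef_pos: [0.4276, -0.1031, 0.0188]
tool_rot: [[-0.999, -0.042, -0.004], [-0.042, 0.999, 0.001], [0.004, 0.001, -1.0]]
force: [0.2, 0.4, 0.6]
opening: 0.0857
finger_force: 0.0
```

Emit:
{"op": "carry_out", "data": {
  "steps": [
    [[0,0,0],0,0],
    [[0,0,0],0,0],
    [[0,0,0],0,0],
    [[0,0,0],0,0],
    [[0,0,0],0,0]
  ]
}}

```text
clock: 28.7
eef_pos: [0.4305, -0.104, 0.0219]
tool_rot: [[-0.999, -0.042, 0.003], [-0.042, 0.999, -0.0], [-0.003, -0.001, -1.0]]
force: [-2.3, 0.2, 6.1]
opening: 0.0461
finger_force: 60.9
```

Emit:
{"op": "carry_out", "data": {
  "steps": [
    [[0,0,-10],0,0],
    [[0,0,-40],0,0],
    [[5,30,-95],0,0],
    [[15,80,-140],0,0],
    [[20,130,-170],0,0]
  ]
}}

```text
clock: 29.32
eef_pos: [0.4042, 0.0245, 0.1921]
tool_rot: [[-0.999, -0.039, 0.003], [-0.039, 0.999, 0.0], [-0.003, 0.0, -1.0]]
force: [1.5, 0.6, -1.5]
opening: 0.0461
finger_force: 61.9
```

Run:
```python
from h import *
go(.5285,.2937,.16,92)
```

```text
shift [-134.7  264.1   32.6] turn 0.3 clock 29.325
```

Emit:
{"op": "carry_out", "data": {
  "steps": [
    [[-25,55,0],0,0],
    [[-50,110,0],0,0],
    [[-80,165,0],0,0],
    [[-110,220,10],0,0],
    [[-135,264,32],0,0]
  ]
}}

```text
clock: 29.95
eef_pos: [0.5295, 0.296, 0.159]
tool_rot: [[-0.999, -0.043, 0.004], [-0.043, 0.999, 0.002], [-0.004, 0.002, -1.0]]
force: [0.6, -1.0, -0.4]
opening: 0.0463
finger_force: 61.9
```

Emit:
{"op": "carry_out", "data": {
  "steps": [
    [[0,0,0],0,0],
    [[0,0,0],0,0],
    [[0,0,0],0,0]
  ]
}}

```text
clock: 30.32
eef_pos: [0.5281, 0.2921, 0.1589]
tool_rot: [[-0.999, -0.04, 0.002], [-0.04, 0.999, 0.001], [-0.002, 0.001, -1.0]]
force: [-0.2, 0.6, -1.0]
opening: 0.0463
finger_force: 61.9
```

Run:
```python
from h import *
snap('wrist','w12');o=get_obs();e=np.array(o['eef_pos']);print(e)
i=cv2.imread('pics/w12.png');m=cv2.inRange(cv2.cvtColor(i,cv2.COLOR_BGR2HSV),(60,120,50),(90,255,255))
n,l,s,c=cv2.connectedComponentsWithStats(m)
for k in range(1,n):
    if s[k][4]>300:
        x,y,w,h,_=s[k]; print(s[k],px2w('w12',x+w/2,y+h/2,e[2]+.022)-e)
for z in(.02,.024):print(w2px('w12',e+[-.025,0,z]),w2px('w12',e+[.025,0,z]),w2px('w12',e+[-.025,0,z-.012]))
crop('w12',160,150,320,300,2,'c10')
go(.5285,.2937,.06,92)
```

```text
[0.52817068 0.2920858  0.15899942]
[152 197  41  18 714] [-0.04811049 -0.04557149  0.022     ]
[  248   272   147   143 17039] [-0.0042512  -0.00106469  0.022     ]
[327.66222062 282.14272487] [321.10431643 413.06427482] [327.09742477 266.79100075]
[327.872434   287.85653775] [321.12128086 421.53624576] [327.27559837 271.63394011]
shift [-0.2  1.5 99. ] turn 0.3 clock 30.375
```

Emit:
{"op": "carry_out", "data": {
  "steps": [
    [[0,1,40],0,0],
    [[0,1,80],0,0],
    [[0,1,99],0,0],
    [[0,1,104],0,0],
    [[0,1,104],0,0]
  ]
}}

```text
clock: 31.0
eef_pos: [0.5285, 0.2939, 0.0545]
tool_rot: [[-0.999, -0.041, 0.002], [-0.041, 0.999, 0.001], [-0.002, 0.001, -1.0]]
force: [0.2, -0.3, -0.9]
opening: 0.0461
finger_force: 61.9
```

Emit:
{"op": "carry_out", "data": {
  "steps": [
    [[0,0,3],0,0],
    [[0,0,6],0,0],
    [[0,0,9],0,0],
    [[0,0,9],0,0]
  ]
}}

```text
clock: 31.5
eef_pos: [0.5278, 0.2941, 0.0441]
tool_rot: [[-0.999, -0.042, -0.0], [-0.042, 0.999, -0.0], [0.0, -0.0, -1.0]]
force: [0.3, 0.1, -0.8]
opening: 0.0461
finger_force: 62.0
```

Emit:
{"op": "carry_out", "data": {
  "steps": [
    [[0,0,1],0,0],
    [[0,0,2],0,0],
    [[0,0,3],0,0],
    [[0,0,3],0,0]
  ]
}}

```text
clock: 32.0
eef_pos: [0.5295, 0.2943, 0.0439]
tool_rot: [[-0.999, -0.041, 0.004], [-0.041, 0.999, 0.001], [-0.004, 0.001, -1.0]]
force: [-1.4, -2.2, 10.6]
opening: 0.0464
finger_force: 63.0
```

Emit:
{"op": "carry_out", "data": {
  "steps": [
    [[0,0,-2],0,70],
    [[0,0,-2],0,70],
    [[0,0,-2],0,70],
    [[0,0,-30],0,70],
    [[0,0,-90],0,70]
  ]
}}

```text
clock: 32.62
eef_pos: [0.5254, 0.2928, 0.1283]
tool_rot: [[-0.999, -0.042, -0.008], [-0.042, 0.999, -0.004], [0.008, -0.004, -1.0]]
force: [0.8, 0.3, -0.0]
opening: 0.0601
finger_force: 0.0
```

Emit:
{"op": "carry_out", "data": {
  "steps": [
    [[0,-20,-60],0,70],
    [[10,-45,-100],0,70],
    [[10,-45,-100],0,70],
    [[10,-45,-100],0,70],
    [[10,-45,-100],0,70]
  ]
}}

```text
clock: 33.25
eef_pos: [0.519, 0.2488, 0.2292]
tool_rot: [[-0.999, -0.042, -0.003], [-0.042, 0.999, -0.001], [0.003, -0.001, -1.0]]
force: [0.7, 0.3, 0.0]
opening: 0.0599
finger_force: 0.0
```

Run:
```python
from h import *
snap('wrist','w13');print(get_obs()['eef_pos'])
u=w2px('w13',[.58,.25,.035]);print(u);x,y=int(u[0])-160,int(u[1])-130;print(x,y)
crop('w13',x,y,320,240,2.5,'c11')
```

```text
[0.51899297 0.24881977 0.22916785]
[320.76991021 266.81251829]
160 136
```

View pics/c11.png

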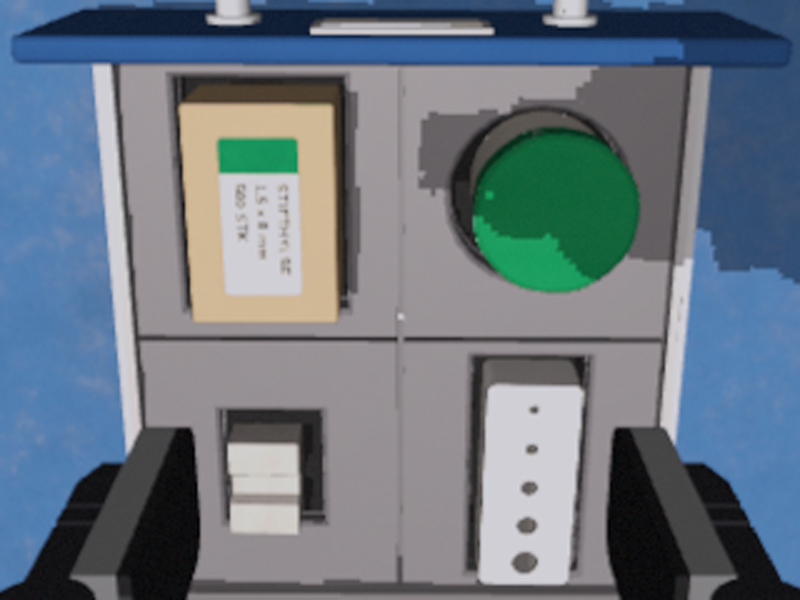

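All four parts sit in their own pockets, flat: carton crop (260,200), tub (550,200), die (265,470), gauge (530,470). Now to the handle.

Run:
```python
from h import *
p=px2w('w1',220+33/2.3,50+312/2.3,.046);print(p, px2w('w1',220+22/2.3,50+185/2.3,.046),px2w('w1',220+45/2.3,50+440/2.3,.046))
go(.41,.25,.2,91.8);go(.41,.25,.036,91.8)
```

```text
[0.43921444 0.24589618 0.046     ] [0.43798443 0.2961899  0.046     ] [0.4409504  0.19073834 0.046     ]
shift [108.7   5.8  29.5] turn 0.6 clock 33.3
shift [108.2   6.  193.5] turn 0.6 clock 33.3
```

Emit:
{"op": "carry_out", "data": {
  "steps": [
    [[50,2,0],0,30],
    [[100,8,0],0,0],
    [[111,12,40],1,0],
    [[111,12,90],1,0],
    [[111,12,130],1,0]
  ]
}}

```text
clock: 33.92
eef_pos: [0.4069, 0.256, 0.0987]
tool_rot: [[-1.0, -0.025, -0.002], [-0.025, 1.0, -0.001], [0.002, -0.001, -1.0]]
force: [0.3, 0.4, 0.1]
opening: -0.0002
finger_force: 0.0
```

Emit:
{"op": "carry_out", "data": {
  "steps": [
    [[0,0,20],0,0],
    [[0,0,40],0,0],
    [[0,0,60],0,0],
    [[0,0,62],0,0],
    [[0,0,62],0,0]
  ]
}}

```text
clock: 34.55
eef_pos: [0.4082, 0.2562, 0.039]
tool_rot: [[-1.0, -0.024, -0.001], [-0.024, 1.0, -0.001], [0.001, -0.0, -1.0]]
force: [0.5, 0.5, 0.2]
opening: -0.0003
finger_force: 0.0
```

Emit:
{"op": "carry_out", "data": {
  "steps": [
    [[-6,0,0],0,0],
    [[-12,0,0],0,0],
    [[-18,0,0],0,0],
    [[-24,0,0],0,0],
    [[-30,0,0],0,0]
  ]
}}

```text
clock: 35.17
eef_pos: [0.4377, 0.2568, 0.0391]
tool_rot: [[-1.0, -0.024, -0.002], [-0.024, 1.0, 0.0], [0.002, 0.0, -1.0]]
force: [-2.8, 0.7, 2.4]
opening: -0.0003
finger_force: 1.4
```

Emit:
{"op": "carry_out", "data": {
  "steps": [
    [[-18,0,0],0,0],
    [[-36,0,0],0,0],
    [[-54,0,0],0,0],
    [[-72,0,0],0,0],
    [[-90,0,0],0,0]
  ]
}}

```text
clock: 35.8
eef_pos: [0.5277, 0.2597, 0.0388]
tool_rot: [[-1.0, -0.025, -0.003], [-0.025, 1.0, 0.001], [0.003, 0.001, -1.0]]
force: [-4.0, 2.8, 1.6]
opening: -0.0002
finger_force: 1.8
```

Emit:
{"op": "carry_out", "data": {
  "steps": [
    [[-18,0,0],0,0],
    [[-36,0,0],0,0],
    [[-54,0,0],0,0],
    [[-68,0,0],0,0],
    [[-78,0,0],0,0]
  ]
}}

```text
clock: 36.42
eef_pos: [0.6064, 0.2612, 0.0387]
tool_rot: [[-1.0, -0.024, -0.001], [-0.024, 1.0, 0.0], [0.001, 0.0, -1.0]]
force: [-2.8, 2.1, 0.6]
opening: 0.0004
finger_force: 1.5
```

Emit:
{"op": "carry_out", "data": {
  "steps": [
    [[-5,0,0],0,0],
    [[-10,0,0],0,0],
    [[-15,0,0],0,0],
    [[-20,0,0],0,0]
  ]
}}

```text
clock: 36.92
eef_pos: [0.6261, 0.2614, 0.039]
tool_rot: [[-1.0, -0.024, -0.001], [-0.024, 1.0, -0.0], [0.001, -0.0, -1.0]]
force: [-2.7, 1.5, -2.5]
opening: 0.0003
finger_force: 1.2
```

Emit:
{"op": "carry_out", "data": {
  "steps": [
    [[-2,0,0],0,0],
    [[-4,0,0],0,0],
    [[-6,0,0],0,0],
    [[-8,0,0],0,0]
  ]
}}

```text
clock: 37.42
eef_pos: [0.6304, 0.2613, 0.0391]
tool_rot: [[-1.0, -0.025, -0.008], [-0.025, 1.0, -0.001], [0.008, -0.001, -1.0]]
force: [-14.3, -0.6, 7.6]
opening: 0.0002
finger_force: 7.2
```

Emit:
{"op": "carry_out", "data": {
  "steps": [
    [[-1,0,0],0,0],
    [[-2,0,0],0,0],
    [[-3,0,0],0,0],
    [[-4,0,0],0,0]
  ]
}}

```text
clock: 37.92
eef_pos: [0.6305, 0.2613, 0.0391]
tool_rot: [[-1.0, -0.026, -0.015], [-0.026, 1.0, -0.002], [0.015, -0.001, -1.0]]
force: [-21.8, -1.0, 13.1]
opening: -0.0002
finger_force: 11.2
```

The hard stop came at the expected travel of about 204 mm. I'll back off and rise.

Emit:
{"op": "carry_out", "data": {
  "steps": [
    [[15,0,0],0,0],
    [[40,0,0],0,0],
    [[60,0,-40],0,0],
    [[80,0,-95],0,0],
    [[100,0,-150],0,0]
  ]
}}

```text
clock: 38.55
eef_pos: [0.5387, 0.259, 0.1914]
tool_rot: [[-1.0, -0.024, 0.003], [-0.024, 1.0, -0.0], [-0.003, -0.0, -1.0]]
force: [1.4, 0.3, 0.1]
opening: 0.0
finger_force: 0.0
```

Emit:
{"op": "carry_out", "data": {
  "steps": [
    [[10,0,0],0,0],
    [[10,0,0],0,0],
    [[10,0,0],0,0]
  ]
}}

```text
clock: 38.92
eef_pos: [0.5283, 0.2585, 0.1878]
tool_rot: [[-1.0, -0.024, -0.002], [-0.024, 1.0, -0.001], [0.002, -0.001, -1.0]]
force: [-0.7, -0.2, -0.7]
opening: 0.0002
finger_force: 0.0
```

Run:
```python
from h import *
snap('side','s2');snap('scene','sc2');o=get_obs();print(o['eef_pos'],o['force'])
for f in('side0','sc2','s2'):
    i=cv2.imread('pics/'+f+'.png').astype(int)
    # white handle bar near its expected shut place
    u=w2px(f,[.648,.252,.046]);x,y=int(u[0]),int(u[1]);print(f,u.round(), [i[y+k,x].tolist() for k in range(-8,9,4)])
```

```text
[0.52825883 0.25852202 0.18750787] [ 0.4846771  -1.17336206 -0.79694089]
side0 [318. 191.] [[172, 174, 180], [115, 114, 119], [133, 132, 139], [152, 150, 157], [151, 150, 158]]
sc2 [285. 195.] [[83, 64, 52], [77, 57, 42], [198, 201, 197], [80, 61, 50], [110, 86, 65]]
s2 [318. 191.] [[114, 112, 113], [112, 98, 90], [187, 186, 187], [101, 66, 44], [171, 115, 76]]
```

The white handle bar is exactly where it should be with the drawer shut, in both fixed cameras. Handing in.

```bash
python3 -c "
from plant import job_done
print(job_done())"
```

```text
the job is handed in; nothing more can be done
None
```

The die, gauge block, carton and tub were each placed flat in their own insert, the drawer was pushed shut to its stop, and the job is handed in at about 39 s of the 141 s limit; no verdict came back.

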